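# Pin the sample probe into the ion source

## Robot

A 6-joint arm with a two-finger parallel gripper is mounted at the origin on the work surface. World frame = base frame: x ahead of the robot, y to its left, z up, the work surface at z = 0. Lengths are in mm, angles in rad, forces in N, time in s.
With the tool pointing down it reaches from about 350 to 850 mm from the base axis. Payload 8.1 kg.
Tool frame: the origin (TCP) lies between the finger pads; the fingertips stand 11 mm ahead of it and the grasp point (between the pads) lies 8 mm behind it; z points along the fingers, y is the line along which they close (so a half turn about z gives the same grasp; the last joint's range is limited). The gripper opens to 93 mm and grips with 3 to 60 N. Pads are 15 mm wide; open, the fingers measure 128 mm over their backs; the gripper's body (75 mm by 188 mm) begins 65 mm behind the grasp point.
Start: joints at [-1.215, 0.13, 1.488, -0, 1.523, -0.085], TCP at [256.018, -542.642, 229.635] pointing down, gripper open.
Joint ranges: [-2.96, 2.96], [-0.89, 2.26], [0.02, 2.5], [-1.34, 4.48], [0, 2.73], [-2.66, 2.66]. Speed limits (rad/s): [2.39, 2.39, 2.79, 3.14, 3.14, 3.14].

## Interface

Orientations are given as a rotation vector (axis times angle).
In Python, from rig import r, optics, search_frame, pinpoint gives the robot as it stands.
- The arm moves only by the tool drive_tool, never from a script. Its argument "plan" is text: rows parted by semicolons, each of 5 numbers parted by spaces: the shift along the world's x, y, z in mm, then the turn about the world's z in rad, then the opening, from 0 (shut) to 1 (fully open). In form: tx ty tz spin gripper; .... A call has 1 to 10 rows; each row is the pose to reach, as a shift and turn from the pose commanded when the call began; what a row does not reach only later rows make up. A row lasts 1/8 s, in which the tool goes at most 62.5 mm and 10.7 degrees, less where a joint would pass 70% of its speed; a pose out of reach is approached as far as the arm can. A call with a gripper value outside its range is refused whole. The fingers move at their own pace and stop on an object; the grip force is fixed at half the most. Time passes only in rows, so rows that repeat a pose let the fingers close. It gives the time, the measured TCP pose, the force, the opening and the grip force at its end, in the units of the state.
- r.read_state(): the state, without advancing time (a new reading comes with each control period).
- optics.camera(name): name is "side" or "top" or "wrist"; returns the picture (480x640x3 uint8, red, green, blue); there is no depth.
- optics.calibration(name): a dict with "fx", "fy", "cx", "cy" (pixels), "R" (3x3) and "t" (3): a world point X has camera coordinates R X + t. Camera axes: x right, y down, z forward; pixel columns grow to the right and rows downward; lengths in mm; the calibration is good to about 2 mm. The wrist camera is an equidistant fisheye: a pixel r from the principal point sees the ray r / f radians off the axis. A picture is of the moment at which its call begins: read the wrist's pose just before it. calibration takes no time and is no camera call; for the wrist camera it gives the pose at the moment of the call.
- r.finish_job(): hands the job in; it is judged then, once.
Trained networks look in the newest picture that a camera, given by its name, has taken for a name from the list of things; names that differ only in an ending like _2 or _b are one class to them, and where a whole thing is asked for, a point or a joint stands for the part that bears it (a point fixed in the world has none). Each returns a list of dicts, best first, with "score" (0 to 1); they miss things now and then, are a little off and sometimes report something else, mostly with a low value. They report only what shows in the picture. A call takes as long as a camera call. They do not tell look-alikes from the thing itself.
- search_frame(camera, thing): "rect" ([left, top, width, height] in pixels, round what is visible of it).
- pinpoint(camera, thing): "uv" ([column, row] in pixels: a listed point, or the origin of a listed thing).
The state is a dict: "clock": time; "joint_positions": joint angles; "dq": joint speeds; "joint_efforts": joint torques, N m; "position": TCP position; "ee_rot": TCP orientation; "ft_force": force on the tool from outside, world axes, zero at the start; "wrist_torque": the same for the moment, N m; "opening": finger opening in mm; "grip_force": force on a finger pad.
Only numpy, scipy, OpenCV 4.12 (cv2) and the standard library are available. Lean on these libraries where they do the work, as an engineer would, in place of code of your own. Each camera call takes 0.05 s, during which the arm holds its last target. There are 200 camera calls.

## Task

Slide the sample probe's carriage down its sloping rail until the hole in its side tongue lines up with the holes in the fork beside the rail, then take the long slim locking pin from the rack and push it through fork and tongue, past its spring catch, until its collar sits fully home on the fork. Let go of the pin and leave everything else where it stands.

Things in the scene. Friction and masses are not known exactly. Their poses are not given: they have to be found in the camera images.
- clevis_hole (a point): Fixed steel fork on the +x side of the sloping rail: two ears 10 mm thick, 46 x 70 mm, 16 mm apart, joined at their downhill end, open uphill. This point: centre of its 16 mm bore at the upper face of the upper ear. z axis out of the bore, square to the rail, 30 degrees off vertical; y axis straight down the slope, towards the ion source; x axis level. Below the fork the bore is open.
- rail: The sloping rail, 40 mm wide, with fork and source port fixed to it; axes as clevis_hole. Origin: on its centre line, on its top face, level with the fork's bore; clevis_hole is at x 60, y 0, z 28 mm of it. The black ion source block begins 88 mm downhill of the bore and stays below z 150 mm in this frame.
- plunger_ball (a point): Centre of the sprung 8 mm ball of the spring catch, which sticks 3.5 mm into the bore of the lower ear from +x, 31 mm below the mouth clevis_hole. The pin's nose meets it about 25 mm before it is home; from there the pin must be pushed with some 5 to 15 N until the collar meets the fork and the ball drops into the pin's groove.
- tongue_hole (a point): Centre of the 16 mm bore at the upper face of the steel tongue (12 mm thick, 32 mm along the slope) of the probe carriage; axes as clevis_hole. Lined up when at x 0, y 0, z -12 mm of clevis_hole. At the start 55 to 105 mm uphill (-y); the travel ends 12 mm past the lined-up place. It slides along the rail only, stays where left, and takes about 4 N downhill, 11 N uphill.
- carriage_knob (a point): Centre of the round black hand knob (28 mm wide, 28 mm tall) on top of the probe carriage, its axis square to the rail. It stands 6 mm above a clamp block (42 mm wide, 36 mm along the slope), and 54 mm higher (z), 65 mm uphill (-y) and 60 mm in -x from tongue_hole. Apart from it the probe's barrel is the carriage's highest part, 46 mm over the rail (block 50 mm).
- pin_grip (a point): Centre of the black grip (24 mm wide, 40 mm tall) of the long slim locking pin; z axis from nose to grip. Under the grip a collar (32 mm wide, 5 mm thick, underside at -25 mm), then a 14 mm steel shank 60 mm long, the last 16 mm tapering to a 6 mm nose, a groove 31 mm below the collar. About 0.13 kg. Hangs upright by its collar in the rack. Fully home it is 25 mm over clevis_hole.
- plug_center (a point): Middle of the other thing in the rack, a short thick port plug with a wide low knob (42 mm wide; 18 mm shank, 36 mm long); not needed. It is 80 mm from the locking pin.
- pin_rack: Fixed steel pin rack, 160 x 70 mm, 80 mm high: a plate with two 21 mm holes at x = -40 and +40 mm of its own frame, on four posts, open at the sides. Origin at the centre of its foot.
- wrench: Wrench lying on the table, 180 mm long; bystander. Origin under its middle.
- screwdriver: Screwdriver lying on the table, 200 mm long; bystander. Origin under its middle.
- union: White fitting with a waist, 34 mm wide, 50 mm tall; bystander. Origin under it.
- solvent: Amber bottle, 68 mm wide, 150 mm tall; bystander. Origin under it.
- beaker: Glass beaker, 72 mm wide, 85 mm tall; bystander. Origin under it.
- sample_jar: Glass jar, 56 mm wide, 65 mm tall; bystander. Origin under it.
Things that resemble listed ones, but are neither listed nor needed, are in the scene too. Leave any yellow look-alike of the part that bears pin_grip alone.

How it is judged (in metres and radians):
On the way, in this order (a step that is already met when the one before it is completed fails the run):
1. the carriage is slid down until the tongue's hole lines up with the fork's holes (within 3 mm along the slope) (y of tongue_hole in the frame of clevis_hole between -0.003 and 0.003 m), for 0.2 s.
2. the locking pin is pushed through fork and tongue until its collar is within 3 mm of the fork (z of pin_grip in the frame of clevis_hole between 0.02 and 0.028 m and distance between pin_grip and clevis_hole below 0.0285 m), for 0.2 s.
At the end, for the whole second after the job is handed in: The tongue's hole is within 2.5 mm of the fork's holes along the slope, the locking pin stands through fork and tongue, square to the rail within 0.1 rad and centred within 4 mm at its grip, its collar within 3 mm of the fork's upper face; the pin is let go and at rest (y of tongue_hole in the frame of clevis_hole between -0.0025 and 0.0025 m and z of pin_grip in the frame of clevis_hole between 0.02 and 0.028 m and x of pin_grip in the frame of clevis_hole between -0.004 and 0.004 m and y of pin_grip in the frame of clevis_hole between -0.004 and 0.004 m and angle between the z axis of pin_grip and the z axis of clevis_hole, either way round below 0.1 rad and contact force between the fingers and lock_pin below 0.1 N and linear speed of lock_pin below 0.02 m/s); the robot touches nothing.
It fails at once if a bystander is shifted by more than 20 mm (distance of any of wrench, screwdriver, union, solvent, beaker, sample_jar from where it was at the start of the episode above 0.02 m).
It fails at once if the port plug is taken out of its place (distance of plug_center from where it was at the start of the episode above 0.02 m).
It also fails if it takes over 72 s, if anything falls off the work surface, if the arm or the gripper's body presses on something with over 40 N, if the wrist force passes 120 N, or if a joint passes its speed limit or range.

## Working session

There is one attempt and no reset: what is moved stays moved. The work goes in short steps, Python scripts to look and compute and a tool call to move; the robot and the scene stay as the last step left them, time stands still between calls to the robot, and variables do not carry over. Pictures are saved under pics/ and viewed, at most 10 in all, crops included, and the job is handed in when it is done.

Besides the shell and the picture viewer there is one more tool, called as name(argument=value, ...) on one line, values as JSON. drive_tool: Moves the arm, as the interface text tells. Its arguments: {"type":"object","properties":{"plan":{"type":"string"}},"required":["plan"]}

```bash
mkdir -p pics; ls
cat > h.py <<'E'
import numpy as np,cv2
from rig import r,optics,search_frame,pinpoint
def ray(cam,uv,c=None):
    c=c or optics.calibration(cam); R=np.array(c['R']);t=np.array(c['t'])
    x=(uv[0]-c['cx'])/c['fx'];y=(uv[1]-c['cy'])/c['fy']
    if cam=='wrist':
        th=np.hypot(x,y);d=np.array([x/th*np.sin(th),y/th*np.sin(th),np.cos(th)])if th>1e-9 else np.array([0,0,1.])
    else: d=np.array([x,y,1])
    return -R.T@t,R.T@d/np.linalg.norm(d)
def proj(cam,X,c=None):
    c=c or optics.calibration(cam);p=np.array(c['R'])@np.array(X,float)+np.array(c['t'])
    if cam=='wrist':
        rr=np.hypot(p[0],p[1]);th=np.arctan2(rr,p[2]);return np.array([c['cx']+c['fx']*th*p[0]/rr,c['cy']+c['fy']*th*p[1]/rr])
    return np.array([c['cx']+c['fx']*p[0]/p[2],c['cy']+c['fy']*p[1]/p[2]])
def tri(rays):
    A=0;b=0
    for o,d in rays:
        M=np.eye(3)-np.outer(d,d);A=A+M;b=b+M@o
    X=np.linalg.solve(A,b);return X,[round(float(np.linalg.norm(np.cross(X-o,d))),1) for o,d in rays]
def onz(rr,z): o,d=rr;return o+d*(z-o[2])/d[2]
def shot(cam,name=None):
    im=optics.camera(cam)
    if name: cv2.imwrite('pics/'+name,im[:,:,::-1])
    return im
E
python3 - <<'E'
from h import *
s=r.read_state();print(s['clock'],s['position'],s['ee_rot'],s['opening'])
for c in ['side','top','wrist']:
    shot(c,c+'0.png')
    k=optics.calibration(c);print(c,k['fx'],k['fy'],k['cx'],k['cy'],np.round(-np.array(k['R']).T@k['t'],0),np.round(np.array(k['R'])[2],2))
    for n in ['clevis_hole','plunger_ball','tongue_hole','carriage_knob','pin_grip','plug_center','rail','pin_rack']:
        print(' ',n,[(np.round(q['uv']).tolist(),round(q['score'],2)) for q in pinpoint(c,n)[:3]])
E
```

```text
pics
0.0 [ 255.84573678 -542.12467325  228.6066664 ] [-3.06385652e+00 -6.86533130e-01  3.51432360e-04] 93.07723473150305
side 506.6298638250929 506.6298638250929 323.0499771719509 234.72687381708016 [ 363. -787.  847.] [ 0.2   0.69 -0.69]
  clevis_hole [([318.0, 167.0], 0.74)]
  plunger_ball []
  tongue_hole [([332.0, 171.0], 0.63)]
  carriage_knob [([309.0, 151.0], 0.83), ([218.0, 249.0], 0.15)]
  pin_grip [([308.0, 387.0], 0.78), ([257.0, 431.0], 0.72)]
  plug_center [([355.0, 374.0], 0.94)]
  rail [([299.0, 182.0], 0.74)]
  pin_rack [([334.0, 405.0], 0.65)]
top 610.8827136510844 610.8827136510844 309.5681564968949 234.75525396853888 [ 285.  -82. 1611.] [ 0.18 -0.01 -0.98]
  clevis_hole [([222.0, 210.0], 0.83)]
  plunger_ball []
  tongue_hole [([245.0, 207.0], 0.9), ([423.0, 273.0], 0.57), ([413.0, 262.0], 0.36)]
  carriage_knob [([262.0, 223.0], 0.89), ([409.0, 245.0], 0.58)]
  pin_grip [([422.0, 273.0], 0.65), ([437.0, 311.0], 0.48)]
  plug_center [([412.0, 243.0], 0.66), ([223.0, 210.0], 0.29)]
  rail [([232.0, 233.0], 0.64)]
  pin_rack [([410.0, 262.0], 0.96), ([406.0, 200.0], 0.4), ([425.0, 274.0], 0.18)]
wrist 371.64829954431775 371.64829954431775 319.7387932441095 238.0899399535948 [ 316. -514.  386.] [-0.22 -0.1  -0.97]
  clevis_hole []
  plunger_ball []
  tongue_hole []
  carriage_knob []
  pin_grip [([237.0, 36.0], 0.59)]
  plug_center []
  rail []
  pin_rack []
```

Run:
```python
import cv2
a=cv2.imread('pics/side0.png');cv2.imwrite('pics/s1.png',cv2.resize(a[100:475,150:550],(800,600)[:2] and (640*5//4*1,750*1) if 0 else (640,600),interpolation=cv2.INTER_CUBIC))
b=cv2.imread('pics/top0.png');cv2.imwrite('pics/t1.png',cv2.resize(b[120:370,150:480],(792,600),interpolation=cv2.INTER_CUBIC))
```

```text
(no output)
```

View pics/s1.png

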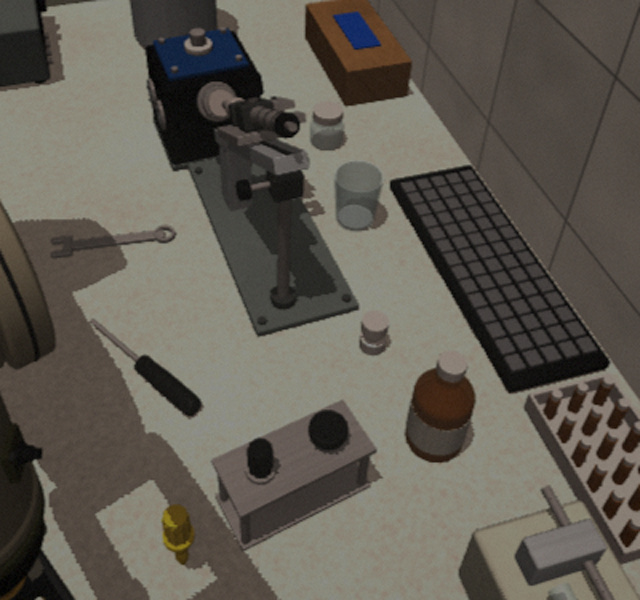

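View pics/t1.png

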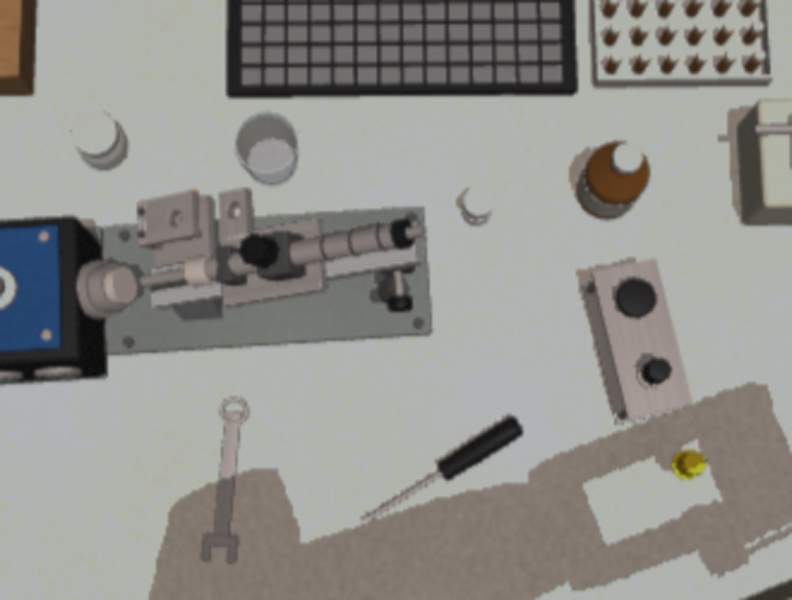

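Side picture: the black slim pin stands in the rack at (308,387), next to the wide black plug (355,374). The yellow look-alike stands on the table at (257,431). In the top picture these are at (422,273), (412,243) and (437,311). The black one in the rack, with the slim grip, fits pin_grip. The carriage is uphill of the fork, with its knob at top (262,223).

Run:
```python
from h import *
P=dict(clevis=((318,167),(222,210)),tongue=((332,171),(245,207)),knob=((309,151),(262,223)),pin=((308,387),(422,273)),yellow=((257,431),(437,311)),plug=((355,374),(412,243)),rail=((299,182),(232,233)))
X={}
for k,(a,b) in P.items():
    X[k],e=tri([ray('side',a),ray('top',b)]);print(k,np.round(X[k],1),e)
d=X['tongue']-X['clevis'];print(d)
for n in ['union','solvent','screwdriver','wrench','beaker','sample_jar']:
    u=pinpoint('top',n)[:1]; 
    if u: print(n,np.round(onz(ray('top',u[0]['uv']),0)),u[0]['score'])
k=optics.calibration('wrist');R=np.array(k['R']);s=r.read_state()
from scipy.spatial.transform import Rotation as Ro
Rt=Ro.from_rotvec(s['ee_rot']).as_matrix();C=-R.T@k['t'];print('cam in tool',Rt.T@(C-s['position']),Rt.T@R[2],Rt[:,1])
cv2.imwrite('pics/pincrop.png',cv2.resize(cv2.imread('pics/side0.png')[340:460,220:380],(800,600),interpolation=cv2.INTER_CUBIC))
```

```text
clevis [616.  116.1 163.2] [3.0, 3.0]
tongue [623.8  56.9 190.5] [4.1, 4.1]
knob [563.2  10.  284.5] [2.4, 2.4]
pin [ 463.5 -375.2  100.8] [4.2, 4.2]
yellow [ 370.6 -413.5   77. ] [4.1, 4.1]
plug [ 547.6 -358.5   73.4] [0.8, 0.8]
rail [563.6  92.8 148. ] [1.3, 1.3]
[  7.76275867 -59.12369848  27.25662766]
union [ 658. -204.    0.] 0.69
solvent [ 688. -355.    0.] 0.85
screwdriver [ 365. -151.    0.] 0.93
wrench [365.  68.   0.] 0.85
beaker [728.  32.   0.] 0.78
sample_jar [737. 210.   0.] 0.58
cam in tool [ 6.63683396e+01 -6.26373984e-03 -1.55928572e+02] [-0.24365993  0.00100371  0.96986021] [ 4.26650727e-01 -9.04416473e-01 -5.45402713e-06]
```

View pics/pincrop.png

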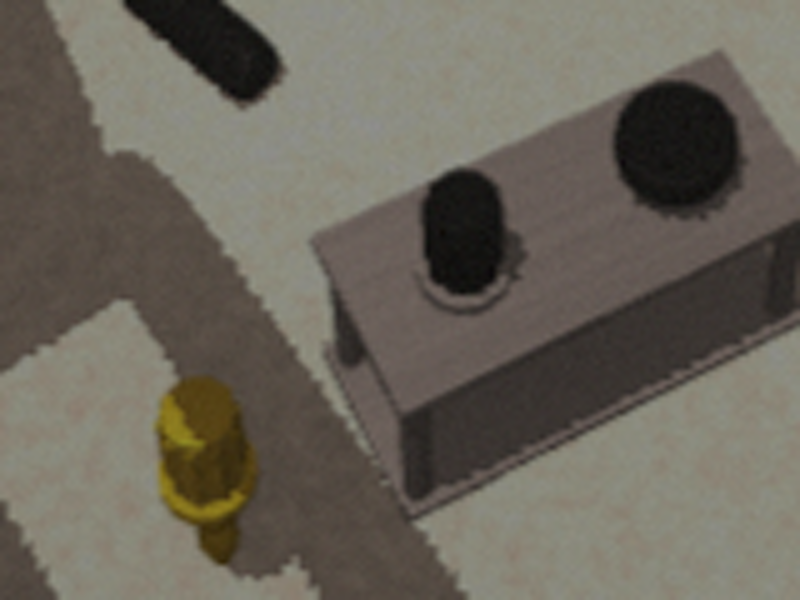

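drive_tool(plan="167 300 85 0.62 0.55;334 602 171 1.25 0.55;334 602 171 1.25 0.55;334 602 171 1.25 0.55;334 602 171 1.25 0.55;334 602 171 1.25 0.55;334 602 171 1.25 0.55;334 602 171 1.25 0.55;334 602 171 1.25 0.55;334 602 171 1.25 0.55")

```text
clock: 2.9
position: [551.0, -10.3, 381.1]
ee_rot: [2.084, 2.35, 0.001]
ft_force: [0.5, -0.4, -0.4]
opening: 51.1
grip_force: 0.0
```

drive_tool(plan="0 0 0 0 0.55;0 0 0 0 0.55;0 0 0 0 0.55")

```text
clock: 3.28
position: [549.8, -13.5, 379.9]
ee_rot: [-2.086, -2.349, 0.001]
ft_force: [0.6, -0.0, -0.3]
opening: 51.1
grip_force: 0.0
```

```bash
cat > look.py <<'E'
from h import *
import sys
def look(name,things=('clevis_hole','tongue_hole','carriage_knob','rail')):
    s=r.read_state();k=optics.calibration('wrist');shot('wrist',name)
    print(round(s['clock'],2),np.round(s['position'],1),np.round(s['ft_force'],1),round(s['opening'],1))
    out={}
    for n in things:
        p=pinpoint('wrist',n)[:2];print(n,[(np.round(q['uv'],1).tolist(),round(q['score'],2)) for q in p])
        if p: out[n]=ray('wrist',p[0]['uv'],k)
    return out,k
E
python3 - <<'E'
from look import *
o,k=look('w1.png')
S=dict(clevis_hole=((318,167),(222,210)),tongue_hole=((332,171),(245,207)),carriage_knob=((309,151),(262,223)),rail=((299,182),(232,233)))
for n in o:
    a,b=S[n];X,e=tri([ray('side',a),ray('top',b),o[n]]);print(n,np.round(X,1),e)
E
```

```text
3.27 [549.8 -13.5 379.9] [ 0.6 -0.  -0.3] 51.1
clevis_hole [([402.7, 96.5], 0.63), ([437.4, 183.3], 0.46)]
tongue_hole [([402.8, 155.5], 0.61)]
carriage_knob [([345.1, 195.1], 0.83)]
rail [([344.4, 104.4], 0.85)]
clevis_hole [616.4 115.4 163.7] [3.6, 2.5, 1.3]
tongue_hole [622.   55.6 191.5] [5.5, 3.1, 3.0]
carriage_knob [564.   16.1 278.8] [3.5, 5.7, 5.3]
rail [563.3  96.3 145.6] [0.4, 3.9, 4.1]
```

```bash
cat > fit.py <<'E'
from h import *
from scipy.optimize import least_squares
def axes(yaw):
    dh=np.array([-np.sin(yaw),np.cos(yaw),0]);z=np.array([0,0,1.])
    y=dh*np.cos(np.pi/6)-z*.5;n=dh*.5+z*np.cos(np.pi/6);return np.cross(y,n),y,n
def pts(p):
    x,y,n=axes(p[3]);c=p[:3];t=c-12*n+y*p[4]
    return dict(clevis_hole=c,tongue_hole=t,carriage_knob=t+54*n-65*y-60*x,rail=c-60*x-28*n)
def fit(obs,p0=(616,115,168,.1,-65)): # obs (name,origin,dir,weight)
    f=lambda p:np.concatenate([w*np.cross(pts(p)[n]-o,d) for n,o,d,w in obs])
    s=least_squares(f,p0,loss='soft_l1',f_scale=3.);return s.x,[(n,np.round(np.linalg.norm(np.cross(pts(s.x)[n]-o,d)),1)) for n,o,d,w in obs]
S=dict(clevis_hole=((318,167),(222,210)),tongue_hole=((332,171),(245,207)),carriage_knob=((309,151),(262,223)),rail=((299,182),(232,233)))
base=[(n,*ray(c,uv),1.) for n in S for c,uv in zip(('side','top'),S[n])]
E
python3 - <<'E'
from fit import *
k=optics.calibration('wrist')
W=dict(clevis_hole=(402.7,96.5),tongue_hole=(402.8,155.5),carriage_knob=(345.1,195.1),rail=(344.4,104.4))
obs=base+[(n,*ray('wrist',u,k),1.5) for n,u in W.items()]
p,e=fit(obs);print(np.round(p,2),e)
for n,v in pts(p).items(): print(n,np.round(v,1))
E
python3 -c "
import cv2;a=cv2.imread('pics/w1.png');cv2.imwrite('pics/w1c.png',cv2.resize(a[40:260,260:500],(655,600),interpolation=cv2.INTER_CUBIC))"
```

```text
[ 6.1777e+02  1.1484e+02  1.7004e+02  8.0000e-02 -6.2710e+01] [('clevis_hole', np.float64(7.7)), ('clevis_hole', np.float64(0.2)), ('tongue_hole', np.float64(4.9)), ('tongue_hole', np.float64(4.1)), ('carriage_knob', np.float64(6.9)), ('carriage_knob', np.float64(9.5)), ('rail', np.float64(3.9)), ('rail', np.float64(6.9)), ('clevis_hole', np.float64(1.2)), ('tongue_hole', np.float64(2.9)), ('carriage_knob', np.float64(1.3)), ('rail', np.float64(5.0))]
clevis_hole [617.8 114.8 170. ]
tongue_hole [622.6  54.7 191. ]
carriage_knob [565.2  20.7 270.3]
rail [559.1  96.1 145.8]
```

View pics/w1c.png

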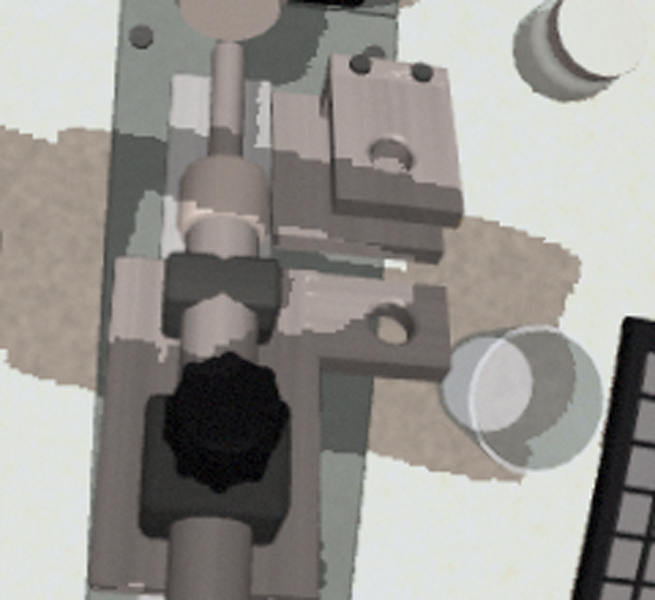

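Wrist view (crop scale 2.73, offset 260,40): fork bore at about (403,97), tongue bore about (404,159), knob about (343,195). The tongue is uphill of the fork, as expected. I'll go closer over the knob and look again.

drive_tool(plan="16 33 -35 0 0.55;16 33 -35 0 0.55;16 33 -35 0 0.55")

```text
clock: 3.9
position: [566.1, 20.3, 345.6]
ee_rot: [2.084, 2.351, -0.001]
ft_force: [-0.1, -0.5, -0.3]
opening: 51.0
grip_force: 0.0
```

```bash
cat > second.py <<'E'
from look import *
from fit import *
import json,sys
E
python3 - <<'E'
from second import *
o,k=look('w2.png')
k1=dict(k); # reconstruct first wrist view from stored pose: camera shift only
o1={}
W=dict(clevis_hole=(402.8,96.6),tongue_hole=(403.5,158),carriage_knob=(345.1,195.1),rail=(344.4,104.4))
s=r.read_state();dp=np.array(s['position'])-np.array([549.8,-13.5,379.9]);print(dp,s['ee_rot'])
obs=list(base);w=[]
for n,u in W.items():
    oo,d=ray('wrist',u,k);w.append((n,oo-dp,d,1.5))
for n,(oo,d) in o.items(): w.append((n,oo,d,1.5))
for O in (w,obs+w):
    p,e=fit(O);print(np.round(p,2),[float(x[1]) for x in e])
    for n,v in pts(p).items(): print(n,np.round(v,1))
E
```

```text
3.9 [566.1  20.3 345.6] [-0.1 -0.5 -0.3] 51.0
clevis_hole [([388.0, 126.6], 0.93)]
tongue_hole [([387.1, 197.6], 0.74)]
carriage_knob [([314.7, 252.0], 0.71), ([323.8, 136.3], 0.41)]
rail [([324.8, 135.8], 0.8)]
[ 16.73343397  33.66112249 -33.4655    ] [2.08411286e+00 2.34879473e+00 1.56448755e-03]
[ 6.1849e+02  1.1477e+02  1.6200e+02  5.0000e-02 -6.6770e+01] [1.2, 1.8, 1.0, 3.4, 2.3, 1.0, 1.7, 2.1]
clevis_hole [618.5 114.8 162. ]
tongue_hole [621.4  51.  185. ]
carriage_knob [562.8  19.  264.3]
rail [559.2  98.1 137.8]
[ 6.1763e+02  1.1404e+02  1.6995e+02  6.0000e-02 -6.4510e+01] [7.3, 0.9, 5.9, 5.4, 8.0, 8.3, 4.5, 7.6, 1.9, 1.9, 1.1, 4.0, 2.6, 2.3, 0.9, 2.5]
clevis_hole [617.6 114.  169.9]
tongue_hole [621.3  52.3 191.8]
carriage_knob [563.1  19.5 271.1]
rail [558.6  96.5 145.7]
```

drive_tool(plan="-3 1 -40 -0.04 0.55;-3 1 -70 -0.04 0.55;-3 1 -79 -0.04 0.55;-3 1 -79 -0.04 0.55;-3 1 -79 -0.04 0.2;-3 1 -79 -0.04 0.1;-3 1 -79 -0.04 0.1;-3 1 -79 -0.04 0.1;-3 1 -79 -0.04 0.1")

```text
clock: 5.28
position: [561.2, 22.0, 267.4]
ee_rot: [-2.128, -2.306, 0.004]
ft_force: [-15.1, 0.7, 9.0]
opening: 27.2
grip_force: 30.8
```

drive_tool(plan="-2 4 -2 0 0.1;-3 10 -6 0 0.1;-3 17 -10 0 0.1;-3 24 -14 0 0.1;-4 31 -18 0 0.1;-4 38 -22 0 0.1;-5 45 -26 0 0.1;-5 52 -30 0 0.1;-5 52 -30 0 0.1")

```text
clock: 6.4
position: [558.3, 74.7, 236.9]
ee_rot: [-2.13, -2.309, -0.001]
ft_force: [-2.5, 4.0, 4.2]
opening: 27.3
grip_force: 30.8
```

Run:
```python
from second import *
o,k=look('w3.png')
for n,v in o.items(): print(n,np.round(onz(v,165 if n=='clevis_hole' else 155),1))
w=[(n,*v,1.) for n,v in o.items() if n in('clevis_hole','tongue_hole','rail')]
p,e=fit(w,(618,114.5,166,.06,-5));print(np.round(p,2),e)
```

```text
6.4 [558.3  74.7 236.9] [-2.5  4.   4.2] 27.3
clevis_hole [([419.4, 202.4], 0.97)]
tongue_hole [([413.6, 208.7], 0.68)]
carriage_knob [([320.6, 304.0], 0.6)]
rail [([321.8, 213.1], 0.73)]
clevis_hole [618.  112.5 165. ]
tongue_hole [617.5 106.6 155. ]
carriage_knob [561.5  34.4 155. ]
rail [557.1  98.4 155. ]
[6.1669e+02 1.1288e+02 1.6861e+02 4.0000e-02 2.9000e-01] [('clevis_hole', np.float64(0.3)), ('tongue_hole', np.float64(0.3)), ('rail', np.float64(0.0))]
```

drive_tool(plan="0 3 -2 0 0.1;0 6 -3.5 0 0.1;0 8 -4.6 0 0.1;0 8 -4.6 0 0.1")

```text
clock: 7.15
position: [557.9, 82.0, 232.6]
ee_rot: [-2.13, -2.308, 0.0]
ft_force: [-7.0, 1.7, 7.8]
opening: 27.5
grip_force: 30.8
```

drive_tool(plan="0 2 -1.2 0 0.1;0 2 -1.2 0 0.1")

```text
clock: 7.4
position: [557.8, 84.0, 231.5]
ee_rot: [-2.13, -2.308, 0.0]
ft_force: [-7.3, 1.4, 9.8]
opening: 27.7
grip_force: 30.8
```

drive_tool(plan="0 1.7 -1 0 0.1;0 1.7 -1 0 0.1")

```text
clock: 7.65
position: [557.7, 85.7, 230.5]
ee_rot: [-2.13, -2.308, 0.001]
ft_force: [-8.0, 2.5, 10.1]
opening: 27.7
grip_force: 30.8
```

drive_tool(plan="0 1.7 -1 0 0.1;0 1.7 -1 0 0.1")

```text
clock: 7.9
position: [557.7, 86.5, 230.1]
ee_rot: [2.131, 2.308, -0.002]
ft_force: [-10.3, -1.4, 13.4]
opening: 27.1
grip_force: 30.8
```

drive_tool(plan="0 1.7 -1 0 0.1;0 1.7 -1 0 0.1")

```text
clock: 8.15
position: [557.7, 86.6, 230.0]
ee_rot: [2.131, 2.305, -0.005]
ft_force: [-13.8, -9.6, 19.3]
opening: 27.6
grip_force: 30.8
```

drive_tool(plan="0 1.7 -1 0 0.1;0 1.7 -1 0 0.1")

```text
clock: 8.4
position: [557.7, 86.7, 230.0]
ee_rot: [2.131, 2.303, -0.007]
ft_force: [-18.1, -16.9, 24.3]
opening: 27.3
grip_force: 30.9
```

drive_tool(plan="-1 -4 2 0 0.1;-1 -8 4.5 0 0.1;-1 -12 7 0 0.1;-1 -15 8.8 0 0.1;-1 -15 8.8 0 0.1")

```text
clock: 9.02
position: [558.1, 77.1, 235.5]
ee_rot: [-2.13, -2.309, -0.006]
ft_force: [3.7, 8.8, -0.1]
opening: 27.5
grip_force: 30.8
```

Run:
```python
from second import *
o,k=look('w4.png')
w=[(n,*v,1.) for n,v in o.items() if n in('clevis_hole','tongue_hole','rail')]
p,e=fit(w,(618,114.5,166,.055,-5));print(np.round(p,2),e)
cv2.imwrite('pics/w4c.png',cv2.resize(cv2.imread('pics/w4.png')[140:260,340:500],(800,600),interpolation=cv2.INTER_CUBIC))
```

```text
9.03 [558.1  77.1 235.5] [ 3.7  8.8 -0.1] 27.5
clevis_hole [([420.4, 205.8], 0.61)]
tongue_hole [([412.7, 214.2], 0.82)]
carriage_knob [([320.7, 304.3], 0.95)]
rail [([323.6, 215.0], 0.9)]
[ 6.1832e+02  1.1260e+02  1.6284e+02  2.0000e-02 -1.2900e+00] [('clevis_hole', np.float64(0.9)), ('tongue_hole', np.float64(1.0)), ('rail', np.float64(0.1))]
```

drive_tool(plan="-0.3 -1 0.6 0 0.1;-0.3 -1 0.6 0 0.1;-0.3 -1 0.6 0 0.1")

```text
clock: 9.65
position: [558.1, 76.3, 235.9]
ee_rot: [-2.13, -2.309, -0.006]
ft_force: [7.2, 10.3, -2.3]
opening: 27.4
grip_force: 30.8
```

Run:
```python
from second import *
o,k=look('w5.png')
w=[(n,*v,1.) for n,v in o.items() if n in('clevis_hole','tongue_hole','rail')]
p,e=fit(w,(618,114.5,166,.055,-5));print(np.round(p,2),e)
cv2.imwrite('pics/w5c.png',cv2.resize(cv2.imread('pics/w5.png')[140:260,340:500],(800,600),interpolation=cv2.INTER_CUBIC))
```

```text
9.65 [558.1  76.3 235.9] [ 7.2 10.3 -2.3] 27.4
clevis_hole [([421.2, 205.4], 0.84)]
tongue_hole [([412.5, 212.5], 0.87)]
carriage_knob [([320.4, 303.3], 0.64)]
rail [([324.6, 215.8], 0.64)]
[ 6.1893e+02  1.1192e+02  1.6209e+02  4.0000e-02 -3.3000e-01] [('clevis_hole', np.float64(1.2)), ('tongue_hole', np.float64(1.4)), ('rail', np.float64(0.2))]
```

View pics/w5c.png

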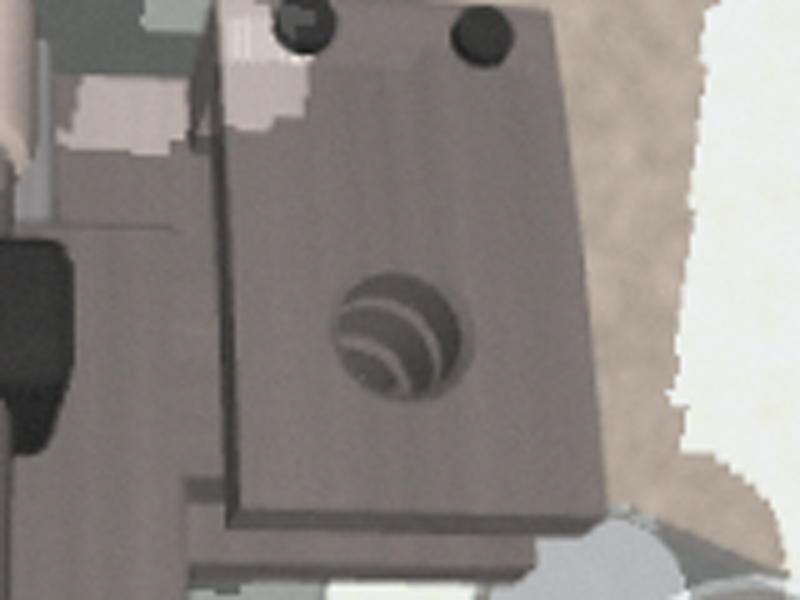

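The bore (about (420,207) in the full picture) shows all three rims evenly nested, so tongue and fork look lined up. The stop reference agrees: 12 mm back from the end. I'll release and measure the bore from two heights.

drive_tool(plan="0 0 0 0 0.55;0 0 0 0 0.55;0 0 20 0 0.55;0 0 60 0 0.55;40 0 60 0 0.55;40 0 60 0 0.55;40 0 60 0 0.55")

```text
clock: 10.78
position: [596.7, 74.3, 296.2]
ee_rot: [-2.131, -2.308, 0.001]
ft_force: [0.2, -0.5, -0.3]
opening: 51.2
grip_force: 0.0
```

Run:
```python
from second import *
import pickle
o,k=look('w6.png',('clevis_hole','tongue_hole','rail','carriage_knob'))
pickle.dump([(n,*v,1.) for n,v in o.items()],open('a.pkl','wb'))
```

```text
10.78 [596.7  74.3 296.2] [ 0.2 -0.5 -0.3] 51.2
clevis_hole [([352.5, 183.2], 0.88)]
tongue_hole []
rail [([276.7, 191.9], 0.96)]
carriage_knob [([257.7, 251.3], 0.94)]
```

drive_tool(plan="0 -60 30 0 0.55;0 -90 60 0 0.55;0 -90 60 0 0.55;0 -90 60 0 0.55")

```text
clock: 11.52
position: [596.7, -15.0, 355.4]
ee_rot: [-2.131, -2.308, -0.0]
ft_force: [-0.2, -0.2, -1.2]
opening: 51.4
grip_force: 0.0
```

Run:
```python
from second import *
import pickle
o,k=look('w7.png',('clevis_hole','tongue_hole','rail','carriage_knob'))
w=pickle.load(open('a.pkl','rb'))+[(n,*v,1.) for n,v in o.items()]
pickle.dump(w,open('b.pkl','wb'))
for n in ('clevis_hole','tongue_hole','rail','carriage_knob'): print(n,tri([x[1:3] for x in w if x[0]==n]))
p,e=fit(w,(618,114.5,166,.055,0));print(np.round(p,2),e)
for t in ('top','side'):
    shot(t)
    for n in ('clevis_hole','tongue_hole','carriage_knob'):
        q=pinpoint(t,n)[:1]
        if q: w.append((n,*ray(t,q[0]['uv']),.5));print(t,n,np.round(q[0]['uv'],1),q[0]['score'])
p,e=fit(w,(618,114.5,166,.055,0));print(np.round(p,2),e)
```

```text
11.53 [596.7 -15.  355.4] [-0.2 -0.2 -1.2] 51.4
clevis_hole [([353.6, 79.5], 0.69)]
tongue_hole [([349.5, 87.9], 0.85)]
rail [([289.6, 94.3], 0.87)]
carriage_knob [([279.6, 108.0], 0.76)]
clevis_hole (array([616.64062103, 115.42037379, 175.2505077 ]), [0.6, 0.6])
tongue_hole (array([590.6281904 ,  51.50792624, 511.77073161]), [0.0])
rail (array([557.85611522, 100.7507944 , 147.29949002]), [0.3, 0.3])
carriage_knob (array([559.45185388,  77.42603148, 243.17445778]), [0.5, 0.5])
[ 6.1691e+02  1.1632e+02  1.7121e+02  4.0000e-02 -1.5100e+00] [('clevis_hole', np.float64(1.4)), ('rail', np.float64(0.9)), ('carriage_knob', np.float64(0.7)), ('clevis_hole', np.float64(0.6)), ('tongue_hole', np.float64(3.3)), ('rail', np.float64(0.8)), ('carriage_knob', np.float64(1.3))]
top clevis_hole [224.3 210.3] 0.55
top tongue_hole [224.6 210.3] 0.9
top carriage_knob [236.8 226.3] 0.8
side clevis_hole [315.8 166.1] 0.96
side tongue_hole [321.  166.2] 0.64
side carriage_knob [297.1 147.7] 0.71
[ 6.1690e+02  1.1611e+02  1.7338e+02  4.0000e-02 -1.5100e+00] [('clevis_hole', np.float64(1.0)), ('rail', np.float64(1.5)), ('carriage_knob', np.float64(0.6)), ('clevis_hole', np.float64(0.8)), ('tongue_hole', np.float64(3.5)), ('rail', np.float64(0.8)), ('carriage_knob', np.float64(1.5)), ('clevis_hole', np.float64(7.2)), ('tongue_hole', np.float64(1.1)), ('carriage_knob', np.float64(7.6)), ('clevis_hole', np.float64(11.3)), ('tongue_hole', np.float64(4.6)), ('carriage_knob', np.float64(6.0))]
```

drive_tool(plan="-134 -360 -115 -0.02 0.5;-134 -360 -115 -0.02 0.5;-134 -360 -115 -0.02 0.5;-134 -360 -115 -0.02 0.5;-134 -360 -115 -0.02 0.5;-134 -360 -115 -0.02 0.5;-134 -360 -115 -0.02 0.5;-134 -360 -115 -0.02 0.5;-134 -360 -115 -0.02 0.5")

```text
clock: 13.3
position: [463.4, -375.0, 241.3]
ee_rot: [2.154, 2.287, 0.001]
ft_force: [0.0, 0.5, -0.4]
opening: 46.4
grip_force: 0.0
```

Run:
```python
from second import *
o,k=look('w8.png',('pin_grip','plug_center','pin_rack'))
for n,z in (('pin_grip',105),('plug_center',80),('pin_rack',0)):
    if n in o: print(n,onz(o[n],z))
print(tri([o['pin_grip'],ray('side',(308,387)),ray('top',(422,273))]))
print(r.read_state()['ee_rot'],r.read_state()['joint_positions'])
```

```text
13.3 [ 463.4 -375.   241.3] [ 0.   0.5 -0.4] 46.4
pin_grip [([217.4, 257.4], 0.97), ([322.0, 229.6], 0.63)]
plug_center [([407.8, 210.9], 0.93)]
pin_rack [([359.1, 205.3], 0.67), ([409.1, 212.5], 0.46)]
pin_grip [ 378.10403428 -403.77262546  105.        ]
plug_center [ 539.78674054 -358.77039384   80.        ]
pin_rack [ 505.44505654 -369.07702896    0.        ]
(array([ 436.60041123, -383.11609974,  162.40336511]), [41.2, 28.1, 30.8])
[2.15120879e+00 2.28817403e+00 1.66748513e-04] [-7.65395446e-01  1.14365202e-01  1.48390355e+00  1.16866494e-04
  1.54234381e+00 -8.27083779e-01]
```

View pics/w8.png

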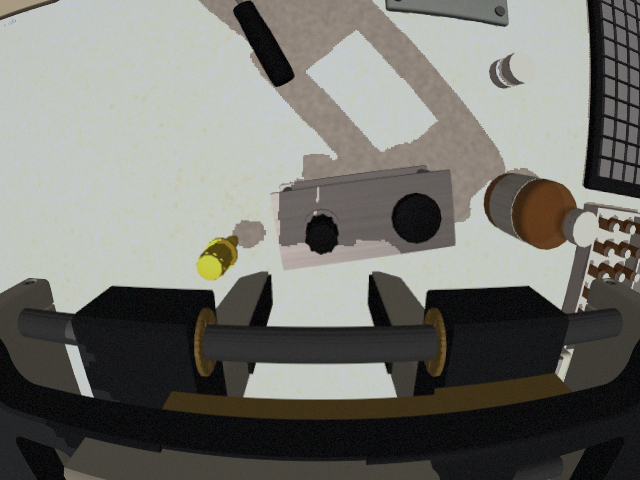

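The yellow look-alike is at (217,257). The black pin in the rack is at (322,230), left of the plug at (416,218); the pin is what I'll use.

Run:
```python
from second import *
q=ray('wrist',(322,229.6));print(onz(q,105),tri([q,ray('side',(308,387)),ray('top',(422,273))]))
print(onz(ray('wrist',(321,236)),125), onz(ray('wrist',(416,218)),95))
```

```text
[ 465.15095369 -374.44858076  105.        ] (array([ 464.13162535, -375.27313644,  100.66194682]), [1.1, 4.7, 3.6])
[ 464.27500721 -374.88278834  125.        ] [ 544.33350374 -361.591486     95.        ]
```

drive_tool(plan="1 0 -60 0 0.5;1 0 -110 0 0.5;1 0 -132 0 0.5;1 0 -137 0 0.5;1 0 -137 0 0.5;1 0 -137 0 0.15;1 0 -137 0 0.1;1 0 -137 0 0.1;1 0 -137 0 0.1;1 0 -137 0 0.1")

```text
clock: 14.75
position: [464.4, -375.9, 104.8]
ee_rot: [2.153, 2.286, -0.0]
ft_force: [-0.0, 1.7, 5.7]
opening: 23.7
grip_force: 30.0
```

drive_tool(plan="0 0 20 0 0.1;0 0 42 0 0.1;0 0 42 0 0.1;-0.6 10 41.5 0 0.1;-1 16 41 0 0.1;-1.3 22 39.5 0 0.1;-1.7 28 37.5 0 0.1;-2.1 34 35 0 0.1;-2.4 40 32 0 0.1;-2.4 40 32 0 0.1")

```text
clock: 16.0
position: [461.1, -334.3, 134.8]
ee_rot: [-2.152, -2.286, -0.0]
ft_force: [0.3, -1.9, -2.8]
opening: 23.2
grip_force: 30.0
```

Run:
```python
from second import *
s=r.read_state();print(s['position'],s['ft_force'],s['opening'],s['wrist_torque'])
im=shot('wrist','w9.png');b=shot('side','s9.png')
cv2.imwrite('pics/mix9.png',np.hstack([cv2.resize(im[140:380,220:420],(400,480)),cv2.resize(b[300:460,220:350],(390,480))])[:,:,::-1])
```

```text
[ 461.12550004 -334.26155475  134.7728278 ] [ 0.25833889 -1.87107885 -2.75363279] 23.190739891747068 [-0.36313266 -0.25157517  0.02050939]
```

View pics/mix9.png

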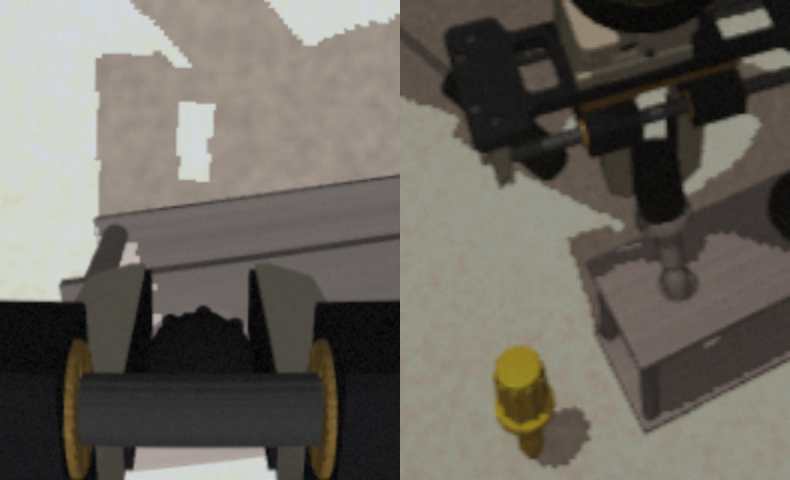

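Rack picture: the pin leans about 30° between the fingers, with its nose still in the rack hole. I'll draw it out along its axis and carry it high over the carriage.

drive_tool(plan="-0.7 13 22 0 0.1;-0.7 20 60 0 0.1;-0.7 30 120 0 0.1;20 70 170 0 0.1;40 120 205 0 0.1;60 180 235 0 0.1;80 240 265 0 0.1;100 300 265 0 0.1;120 360 265 0 0.1;135 420 265 0 0.1")

```text
clock: 17.35
position: [591.4, 66.9, 400.5]
ee_rot: [-2.153, -2.286, 0.001]
ft_force: [1.6, 0.1, -0.9]
opening: 22.9
grip_force: 30.0
```

drive_tool(plan="0 0 0 0 0.1;0 0 0 0 0.1")

```text
clock: 17.6
position: [591.0, 65.0, 400.1]
ee_rot: [-2.152, -2.287, 0.002]
ft_force: [0.4, -0.4, -0.6]
opening: 23.0
grip_force: 30.0
```

Run:
```python
from second import *
s=r.read_state();print(s['clock'],s['position'],s['ft_force'],s['opening'],s['ee_rot'])
b=shot('side','s10.png');g=np.array(s['position'])+[0,0,8]
print(pinpoint('side','pin_grip')[:2],proj('side',g))
u,v=proj('side',g).astype(int);x0=max(u-50,0);y0=max(v-30,0)
c=cv2.resize(b[y0:y0+90,x0:x0+100],(660,594),interpolation=cv2.INTER_CUBIC)[:,:,::-1].copy();print(x0,y0)
for th,col in((20,(0,0,255)),(30,(0,255,0)),(40,(255,0,0))):
    a=np.array([-.06*np.sin(np.radians(th)),np.sin(np.radians(th)),np.cos(np.radians(th))])
    q=(proj('side',g-92.8*a)-[x0,y0])*6.6;print(th,q/6.6+[x0,y0]);cv2.circle(c,(int(q[0]),int(q[1])),3,col,-1)
cv2.imwrite('pics/s10c.png',c)
```

```text
17.6 [590.97651919  64.95097513 400.08393858] [ 0.42757191 -0.40035583 -0.60366737] 23.034174801746516 [-2.1520344e+00 -2.2872928e+00  2.1788090e-03]
[{'uv': [312.6, 81.0], 'score': 0.71}, {'uv': [260.4, 430.2], 'score': 0.62}] [313.7799268   77.06084771]
263 47
20 [319.35157651 126.60897559]
30 [321.87589432 127.4058521 ]
40 [324.2366032  126.71202469]
```

View pics/s10c.png

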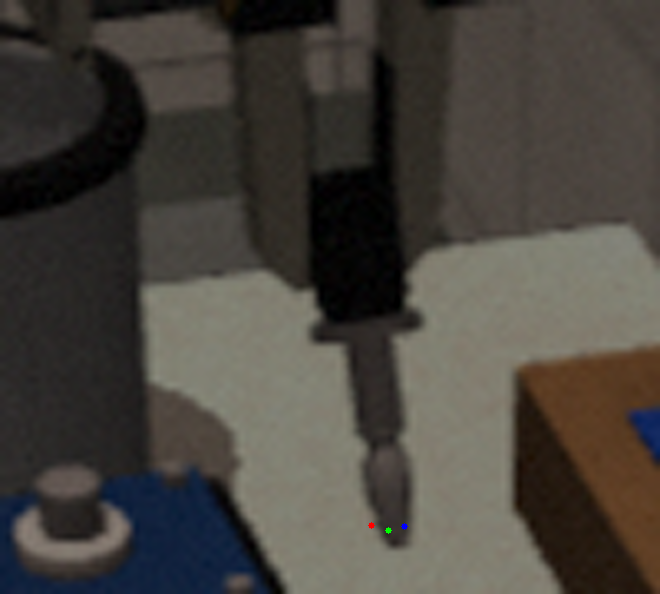

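Side crop: collar at (367,328) and nose at (398,542), which fits a tilt of about 28° and no roll. Going to the pre-insert pose, nose about 12 mm off the bore.

drive_tool(plan="10 50 -20 0 0.1;23 99 -50 0 0.1;23 99 -90 0 0.1;23 99 -120 0 0.1;23 99 -144 0 0.1;23 99 -144 0 0.1;23 99 -144 0 0.1")

```text
clock: 18.58
position: [614.9, 162.9, 258.3]
ee_rot: [2.155, 2.285, 0.002]
ft_force: [1.0, 0.2, -1.1]
opening: 23.0
grip_force: 30.0
```

Run:
```python
from second import *
s=r.read_state();print(s['clock'],s['position'],s['ft_force'],s['opening'])
b=shot('side','s11.png');t=shot('top','t11.png')
print([ (q['uv'],q['score']) for c in('side','top') for n in ('pin_grip','clevis_hole') for q in pinpoint(c,n)[:1]])
A=cv2.resize(b[110:190,275:355],(400,400),interpolation=cv2.INTER_CUBIC);B=cv2.resize(t[170:240,190:260],(400,400),interpolation=cv2.INTER_CUBIC)
c=np.hstack([A,B]);c=np.clip(c.astype(float)*1.5,0,255).astype(np.uint8);cv2.imwrite('pics/m11.png',c[:,:,::-1])
```

```text
18.575 [614.86348901 162.91284843 258.28866051] [ 0.98435908  0.21237705 -1.08048183] 22.989810727187315
[([315.3, 120.3], 0.75), ([316.4, 168.0], 0.56), ([200.8, 200.3], 0.59), ([225.8, 211.0], 0.94)]
```

View pics/m11.png

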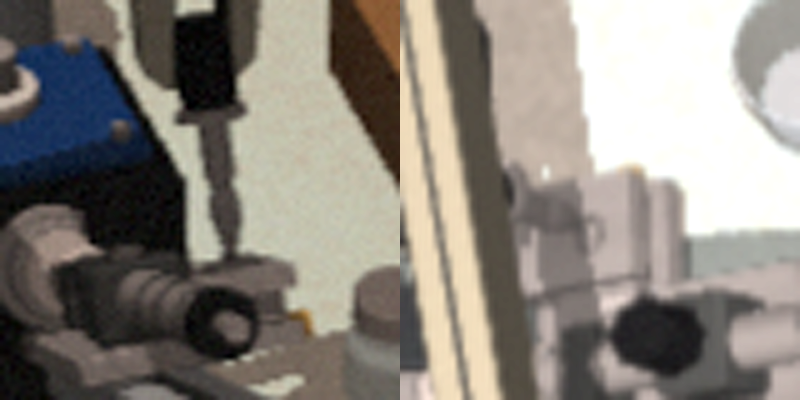

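Run:
```python
from second import *
s=r.read_state();g=np.array(s['position'])+[0,0,8]
cl=np.array([616.7,115,172]);x,y,n=axes(.055)
for c in('side','top'):
    print(c,'clevis',proj(c,cl),'ear corners',[np.round(proj(c,cl+a*x+b*y),1).tolist() for a,b in((-23,-20),(23,-20),(23,45),(-23,45))])
    print(' rim uphill/downhill',proj(c,cl-8*y),proj(c,cl+8*y))
    for th in(26,28,30):
        a=np.array([-.06*np.sin(np.radians(th)),np.sin(np.radians(th)),np.cos(np.radians(th))])
        print(' ',th,'nose',proj(c,g-92.8*a),'collar',proj(c,g-32.8*a),g-92.8*a)
b=cv2.imread('pics/s11.png')[140:190,295:345];t=cv2.imread('pics/t11.png')[190:230,205:245]
c=np.hstack([cv2.resize(q,(400,400),interpolation=cv2.INTER_CUBIC) for q in(b,t)]);cv2.imwrite('pics/m11b.png',np.clip(c*1.8,0,255).astype(np.uint8))
```

```text
side clevis [319.69348384 163.70332405] ear corners [[312.4, 166.3], [332.0, 162.4], [323.6, 160.4], [304.9, 164.1]]
 rim uphill/downhill [320.69245502 163.96880075] [318.70750022 163.44129881]
  26 nose [318.88169434 157.83884665] collar [315.00114127 131.17785148] [617.09490884 123.21920039 182.36419159]
  28 nose [319.30121996 158.0051666 ] collar [315.14807891 131.21250195] [617.26807595 120.33308179 183.83474247]
  30 nose [319.71523285 158.12251708] collar [315.29248269 131.2290789 ] [617.43805829 117.50004281 185.40512161]
top clevis [221.83727015 210.16004485] ear corners [[228.9, 218.1], [228.1, 199.5], [206.8, 204.1], [207.5, 222.4]]
 rim uphill/downhill [224.49611096 209.60647799] [219.1920942  210.71076671]
  26 nose [217.82578044 209.06646689] collar [203.12765263 204.5850081 ] [617.09490884 123.21920039 182.36419159]
  28 nose [218.94833235 208.84593126] collar [203.53412857 204.50259006] [617.26807595 120.33308179 183.83474247]
  30 nose [220.04506305 208.61706421] collar [203.93024358 204.41711065] [617.43805829 117.50004281 185.40512161]
```

View pics/m11b.png

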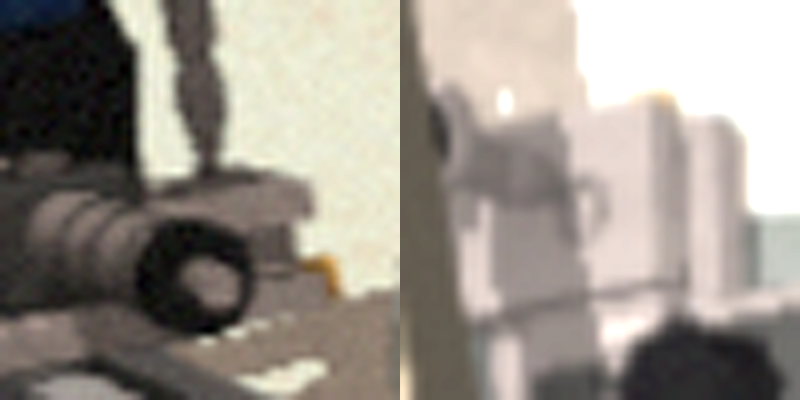

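Nose at side (321,161) and top (222,209); bore at top (223,211). They agree within about 2 mm, less than the 5 mm the nose has to spare. I'll feel in along the bore axis.

drive_tool(plan="0 0 0 0 0.1;0 -1 -3 0 0.1;0 -2 -6 0 0.1;0 -4 -10 0 0.1;0 -4 -10 0 0.1")

```text
clock: 19.5
position: [614.0, 159.6, 246.0]
ee_rot: [-2.154, -2.286, 0.001]
ft_force: [-0.5, 0.6, -1.1]
opening: 23.0
grip_force: 30.0
```

drive_tool(plan="0 -1.5 -2.6 0 0.1;0 -2.5 -4.3 0 0.1;0 -2.5 -4.3 0 0.1")

```text
clock: 19.88
position: [614.2, 157.2, 242.2]
ee_rot: [-2.154, -2.287, 0.0]
ft_force: [-0.1, -0.1, -1.9]
opening: 23.0
grip_force: 30.0
```

drive_tool(plan="0 -1.5 -2.6 0 0.1;0 -2.5 -4.3 0 0.1;0 -2.5 -4.3 0 0.1")

```text
clock: 20.25
position: [614.1, 154.7, 237.9]
ee_rot: [-2.154, -2.287, 0.001]
ft_force: [-0.1, 0.3, -1.9]
opening: 23.3
grip_force: 30.0
```

drive_tool(plan="0 -1.5 -2.6 0 0.1;0 -2.5 -4.3 0 0.1;0 -2.5 -4.3 0 0.1")

```text
clock: 20.62
position: [614.1, 152.3, 233.5]
ee_rot: [-2.154, -2.287, 0.001]
ft_force: [-0.5, -0.3, -0.9]
opening: 23.1
grip_force: 30.0
```

drive_tool(plan="0 -1.5 -2.6 0 0.1;0 -2.5 -4.3 0 0.1;0 -2.5 -4.3 0 0.1")

```text
clock: 21.0
position: [614.2, 149.7, 229.2]
ee_rot: [-2.154, -2.287, 0.001]
ft_force: [0.2, 0.8, -2.1]
opening: 23.0
grip_force: 30.0
```

drive_tool(plan="0 -1.5 -2.6 0 0.1;0 -2.5 -4.3 0 0.1;0 -2.5 -4.3 0 0.1")

```text
clock: 21.38
position: [614.1, 147.2, 224.9]
ee_rot: [-2.154, -2.287, 0.001]
ft_force: [-1.0, -0.2, -2.6]
opening: 23.0
grip_force: 30.0
```

drive_tool(plan="0 -1.5 -2.6 0 0.1;0 -2.5 -4.3 0 0.1;0 -2.5 -4.3 0 0.1")

```text
clock: 21.75
position: [614.2, 144.9, 220.8]
ee_rot: [-2.154, -2.287, -0.0]
ft_force: [0.2, 0.6, -1.6]
opening: 23.0
grip_force: 30.0
```

drive_tool(plan="0 -1.5 -2.6 0 0.1;0 -2.5 -4.3 0 0.1;0 -2.5 -4.3 0 0.1")

```text
clock: 22.12
position: [614.1, 142.3, 216.3]
ee_rot: [-2.154, -2.287, 0.001]
ft_force: [-0.4, 1.4, -3.6]
opening: 23.3
grip_force: 30.0
```

drive_tool(plan="0 -1.5 -2.6 0 0.1;0 -2.5 -4.3 0 0.1;0 -2.5 -4.3 0 0.1")

```text
clock: 22.5
position: [614.4, 140.8, 213.3]
ee_rot: [-2.153, -2.287, -0.003]
ft_force: [-2.2, 5.3, 2.4]
opening: 22.8
grip_force: 30.0
```

drive_tool(plan="0 -1.5 -2.6 0 0.1;0 -2.5 -4.3 0 0.1;0 -2.5 -4.3 0 0.1")

```text
clock: 22.88
position: [615.1, 140.0, 211.0]
ee_rot: [-2.152, -2.289, -0.009]
ft_force: [-4.1, 12.0, 11.8]
opening: 22.8
grip_force: 30.1
```

drive_tool(plan="0 -1 -2.6 0 0.1;0 -1.8 -4.6 0 0.1;0 -1.8 -4.6 0 0.1")

```text
clock: 23.25
position: [615.2, 139.0, 206.9]
ee_rot: [-2.151, -2.289, -0.011]
ft_force: [-4.9, 15.3, 12.2]
opening: 23.0
grip_force: 30.2
```

drive_tool(plan="-0.5 0 -2.6 0 0.1;-0.5 -0.5 -5 0 0.1;-0.5 -0.5 -5 0 0.1")

```text
clock: 23.62
position: [614.7, 137.2, 200.7]
ee_rot: [2.152, 2.288, 0.008]
ft_force: [-0.6, 10.5, 6.0]
opening: 23.0
grip_force: 30.0
```

drive_tool(plan="0 -1.2 -2.6 0 0.1;0 -2 -4.4 0 0.1;0 -2 -4.4 0 0.1")

```text
clock: 24.0
position: [614.8, 135.4, 196.4]
ee_rot: [2.152, 2.288, 0.008]
ft_force: [-1.2, 9.9, 8.4]
opening: 23.2
grip_force: 30.0
```

Run:
```python
from second import *
o,k=look('w12.png',('pin_grip','clevis_hole','tongue_hole','carriage_knob'))
print(pinpoint('side','pin_grip')[:0]); shot('side');print([(q['uv'],q['score']) for q in pinpoint('side','pin_grip')[:2]],[proj('side',np.array(r.read_state()['position'])+[0,0,8])])
```

```text
24.0 [614.8 135.4 196.4] [-1.2  9.9  8.4] 23.2
pin_grip [([321.6, 321.0], 0.61)]
clevis_hole []
tongue_hole []
carriage_knob []
[]
[([259.2, 429.3], 0.82)] [array([316.43563631, 146.82072425])]
```

drive_tool(plan="0 -1.2 -2.6 0 0.1;0 -2 -4.4 0 0.1;0 -2 -4.4 0 0.1")

```text
clock: 24.78
position: [616.0, 135.1, 195.3]
ee_rot: [2.15, 2.288, 0.016]
ft_force: [-4.3, 16.6, 20.8]
opening: 23.0
grip_force: 30.2
```

drive_tool(plan="0 -1 -2.6 0 0.1;0 -1 -2.6 0 0.1")

```text
clock: 25.02
position: [615.9, 133.8, 192.8]
ee_rot: [2.15, 2.288, 0.015]
ft_force: [-5.6, 14.9, 22.9]
opening: 23.3
grip_force: 30.2
```

drive_tool(plan="0 -0.7 -1.7 0 0.1;0 -0.7 -1.7 0 0.1;0 -0.7 -1.7 0 0.1")

```text
clock: 25.4
position: [616.0, 133.1, 191.8]
ee_rot: [2.15, 2.288, 0.016]
ft_force: [-8.2, 15.4, 26.0]
opening: 23.4
grip_force: 30.2
```

drive_tool(plan="0 0 0.5 0 0.45;0 0 1 0 0.45;0 0 1 0 0.45;0 10 20 0 0.45;0 10 60 0 0.45;0 -20 110 0 0.45;0 -20 110 0 0.45;0 -20 110 0 0.45")

```text
clock: 26.4
position: [614.0, 109.6, 296.2]
ee_rot: [2.154, 2.286, 0.002]
ft_force: [0.9, -0.5, 0.6]
opening: 41.9
grip_force: 0.0
```

```bash
cat > chk.py <<'E'
from second import *
import pickle
w=pickle.load(open('b.pkl','rb'))
o,k=look('w13.png',('pin_grip','rail','carriage_knob'))
g=o['pin_grip']
c=np.array([616.7,115.3,172]);x,y,n=axes(.055)
# closest point on bore axis to ray, and lateral miss
A=np.c_[n,-g[1]];sol=np.linalg.lstsq(A,g[0]-c,rcond=None)[0];m=c+n*sol[0]-g[0]-g[1]*sol[1]
print('wrist: height along n',sol[0],'miss x,y',m@x,m@y)
print('rail,knob resid',[(q,np.round((np.eye(3)-np.outer(o[q][1],o[q][1]))@(pts((*c,.055,0))[q]-o[q][0]),1)) for q in('rail','carriage_knob') if q in o])
for t in('side','top'):
    shot(t)
    for q in ('pin_grip','tongue_hole','carriage_knob'):
        print(t,q,[(np.round(a['uv'],1).tolist(),round(a['score'],2)) for a in pinpoint(t,q)[:2]])
    print(' expected home',proj(t,c+25*n),'25 above',proj(t,c+50*n))
E
python3 chk.py
```

```text
26.4 [614.  109.6 296.2] [ 0.9 -0.5  0.6] 41.9
pin_grip [([324.4, 216.9], 0.75)]
rail [([253.0, 235.5], 0.62)]
carriage_knob [([227.4, 308.1], 0.67)]
wrist: height along n 22.520469758145293 miss x,y 0.23358256088221024 -0.010861290848997302
rail,knob resid [('rail', array([ 0.3, -0.6,  0.1])), ('carriage_knob', array([ 1.7,  2.2, -1.5]))]
side pin_grip [([259.6, 431.3], 0.66), ([314.6, 155.5], 0.62)]
side tongue_hole [([320.5, 168.6], 0.92)]
side carriage_knob []
 expected home [317.87056755 152.61746697] 25 above [316.06318564 141.48158718]
top pin_grip [([436.9, 310.3], 0.67)]
top tongue_hole [([227.3, 213.4], 0.69)]
top carriage_knob [([235.9, 226.9], 0.87), ([231.0, 233.9], 0.63)]
 expected home [215.23120898 208.46040067] 25 above [208.55461131 206.70836215]
```

Networks put the grip at 22.5 mm over the mouth (25 is home, error about 3), centred within 1 mm. I'll press on top with closed fingers to confirm the hard stop.

drive_tool(plan="1.3 38 -20 0 0;1.3 38 -45 0 0;1.3 38 -62 0 0;1.3 38 -62 0 0;1.3 36 -66 0 0;1.3 36 -66 0 0")

```text
clock: 27.75
position: [615.5, 144.9, 230.2]
ee_rot: [2.154, 2.286, 0.001]
ft_force: [0.0, -0.0, -0.6]
opening: 0.4
grip_force: 0.0
```

drive_tool(plan="0 -1.5 -2.6 0 0;0 -2.5 -4.3 0 0;0 -2.5 -4.3 0 0")

```text
clock: 28.12
position: [615.4, 143.0, 225.8]
ee_rot: [2.153, 2.287, 0.002]
ft_force: [0.0, 1.5, 2.8]
opening: 0.6
grip_force: 1.6
```

drive_tool(plan="0 -1 -1.7 0 0;0 -1 -1.7 0 0")

```text
clock: 28.38
position: [615.7, 142.8, 225.4]
ee_rot: [2.153, 2.287, 0.005]
ft_force: [-2.0, 3.2, 10.1]
opening: 0.6
grip_force: 5.2
```

drive_tool(plan="0 -1 -1.7 0 0;0 -1 -1.7 0 0")

```text
clock: 28.62
position: [616.0, 142.7, 225.3]
ee_rot: [2.152, 2.288, 0.008]
ft_force: [-4.8, 5.5, 16.3]
opening: 0.0
grip_force: 8.6
```

drive_tool(plan="0 -0.5 -0.9 0 0;0 -0.5 -0.9 0 0")

```text
clock: 28.88
position: [616.1, 142.7, 225.2]
ee_rot: [2.151, 2.288, 0.01]
ft_force: [-6.4, 7.3, 19.8]
opening: 0.6
grip_force: 10.5
```

drive_tool(plan="0 -1 -1.8 0 0;0 -1 -1.8 0 0")

```text
clock: 29.12
position: [616.4, 142.7, 225.0]
ee_rot: [2.15, 2.288, 0.014]
ft_force: [-9.3, 10.7, 26.7]
opening: 0.5
grip_force: 14.2
```

drive_tool(plan="0 -0.5 -0.9 0 0;0 -0.5 -0.9 0 0")

```text
clock: 29.38
position: [616.5, 142.6, 224.9]
ee_rot: [2.15, 2.289, 0.015]
ft_force: [-11.2, 12.7, 30.0]
opening: 0.5
grip_force: 16.1
```

drive_tool(plan="0 3 6 0 0;0 10 25 0 0;0 0 60 0 0.2;-1 -35 72 0 0.4;-1 -35 72 0 0.4;-1 -35 72 0 0.4")

```text
clock: 30.12
position: [613.9, 104.1, 289.7]
ee_rot: [-2.154, -2.286, 0.001]
ft_force: [-0.1, -0.2, -0.8]
opening: 34.5
grip_force: 0.0
```

```bash
python3 chk.py
```

```text
30.12 [613.9 104.1 289.7] [-0.1 -0.2 -0.8] 34.5
pin_grip [([326.8, 210.4], 0.8), ([256.0, 231.7], 0.71)]
rail [([251.7, 230.8], 0.64)]
carriage_knob [([226.7, 305.4], 0.84)]
wrist: height along n 23.578256265876526 miss x,y -0.6916317616565186 0.039339545027320594
rail,knob resid [('rail', array([ 0.7, -0.7,  0. ])), ('carriage_knob', array([ 0.7,  2.9, -1.5]))]
side pin_grip [([259.1, 428.7], 0.93), ([381.1, 312.9], 0.64)]
side tongue_hole [([320.9, 168.7], 0.94)]
side carriage_knob [([300.1, 147.5], 0.88)]
 expected home [317.87056755 152.61746697] 25 above [316.06318564 141.48158718]
top pin_grip [([438.6, 312.5], 0.56)]
top tongue_hole []
top carriage_knob [([236.0, 225.9], 0.62)]
 expected home [215.23120898 208.46040067] 25 above [208.55461131 206.70836215]
```

```bash
python3 -c "
from rig import r
print(r.finish_job())"
```

```text
the job is handed in; nothing more can be done
None
```

I lined the carriage up with the fork and pushed the locking pin in to a hard stop (about 32 N, no further travel). The last camera check put its grip about 23.6 mm over the mouth, against 25 mm for fully home. I let go of the pin and handed the job in after about 30 s; no verdict came back.

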